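# Load a gel cassette into the casting stand and hold it clamped

## Task

Take the glass gel cassette with the blue frame out of the green drying rack and stand it on its long edge in the slot of the casting stand, let go of it, and then pump the clamp's red trigger towards the blue grip, as often as needed, until the spring pad presses on the cassette and its spring is about half compressed; never bottom the spring out, or the glass cracks. Finish while still holding the trigger squeezed, as the clamp has no lock and only your grip keeps up the pressure. Move the jaw by its trigger only, and leave the other cassettes, the flask and the jar as they are.

Things in the scene. Friction and masses are not known exactly. Their poses are not given: they have to be found in the camera images.
- blue_cassette: Loose gel cassette, a slab of two glass plates in a blue frame: 12 mm thick (its x), 100 mm long (its y), 90 mm tall (its z), about 0.24 kg. Starts standing in one of the three slots of the rack. Origin: centre of its lower edge. It may be put in either way round.
- rack: Fixed green drying rack, 190 x 124 mm, with three slots 60 mm apart along its x (at -60, 0 and +60 mm); origin: centre of its underside. The slots' floor is 10 mm above the bench; the lips beside the slots rise to 26 mm, the end stops to 30 mm above the bench. Each slot is 15 mm wide.
- white_cassette: Loose cassette of the same size with a white frame, in another slot of the rack; to be left there.
- yellow_cassette: Loose cassette of the same size with a yellow frame, in another slot of the rack; to be left there.
- stand: Fixed casting stand: white base 305 x 126 x 12 mm with a grey back wall at one end and a one-hand ratchet clamp along its x axis. Its +x is the way in which the jaw advances on the wall. The base reaches from x = -195 to +110 mm of the origin; the origin lies on the bench, midway across it. The wall's rubber face is at x = +81 mm, 100 mm wide, and the wall rises to 58 mm above the bench.
- slot (a point): Centre of the floor of the stand's slot, 12 mm above the bench, axes as the stand's (x: the way in which the jaw advances, across the slot; y: along the slot; z up). The slot is 16 mm wide (x -8 to +8 mm, the rubber face of the wall at +8) and 108 mm long. On the jaw's side a lip 8 mm thick rises 12 mm above the floor; end stops rise 22 mm above it. The cassette is seated when its lower edge stands on this floor; the pad then pushes it against the wall.
- fixed_grip (a point): Middle of the fixed blue grip of the clamp, an upright post 10 mm thick (stand's x) and 26 mm wide (y), 100 mm above the bench; its top is at 122 mm, the housing below it ends at 62 mm. Axes as the stand's.
- trigger_grip (a point): Middle of the red trigger, an upright post of the same size (10 x 26 mm, top at 122 mm, its foot up to 63 mm), 100 mm above the bench, behind the fixed grip: 42 mm further to the stand's -x at rest. Over their outer faces the two posts measure 52 mm at rest and 32 mm when fully squeezed. They can be squeezed together from outside, from above; only the trigger gives way, so its outer face comes 20 mm closer to the fixed grip, which stays. It moves with the trigger.
- trigger (a joint): Travel of the trigger towards the fixed grip, 0 (at rest) to 0.020 m (fully squeezed). A spring of about 4 N (at rest) to 7 N (squeezed) returns it when let go. Squeezing it pushes the toothed bar of the jaw along, one to one, after up to 5.5 mm of idle travel (tooth pitch 5.5 mm); on its return the pawl clicks back over the teeth and the jaw stays.
- jaw (a joint): Travel of the orange jaw and its steel bar towards the wall, 0 to 0.075 m. Friction of about 3 N holds it where it is, and no lock: when the trigger is let go, the spring pad pushes the jaw back until less than about 3 N is left. The clamp starts open, with 26 to 46 mm between the pad and a seated cassette. It advances 16.5 mm with each full squeeze (14 to 20 mm with the first).
- pad (a joint): Compression of the spring pad into the jaw, 0 (free) to 0.016 m (bottomed). Stiffness 0.8 N/mm. Good pressure: 5 to 13 mm; above 15 mm counts as bottomed, and the glass cracks.
- pad_face (a point): Middle of the front face of the spring pad (black rubber plate, 70 mm wide, 34 mm tall, yellow backing), 42 mm above the bench. It moves with jaw and pad; axes as the stand's.
- flask: Loose conical glass flask, 76 mm wide, 104 mm tall; a bystander. Origin: centre of its underside.
- jar: Loose amber reagent jar with a white cap, 50 mm wide, 70 mm tall; a bystander. Origin: centre of its underside.

How it is judged:
By the outcome, as a careful person would: the job done as asked, in the order asked, and still so for the second after the job is handed in, while the arm keeps its last pose, push and grip.
It also fails if it takes over 64 s, if anything falls off the work surface, if the arm or the gripper's body presses on something with over 40 N, if the wrist force passes 120 N, or if a joint passes its speed limit or range.

## Robot

A 6-joint arm with a two-finger parallel gripper is mounted at the origin on the work surface. World frame = base frame: x ahead of the robot, y to its left, z up, the work surface at z = 0. Lengths are in m, angles in rad, forces in N, time in s.
With the tool pointing down it reaches from about 0.4 to 0.825 m from the base axis. Payload 7 kg.
Tool frame: the origin (TCP) lies midway between the tips of the shut fingers; the grasp point (between the pads) lies 19 mm behind it; z points along the fingers, y is the line along which they close (so a half turn about z gives the same grasp; the last joint's range is limited). The gripper opens to 88 mm and grips with 3 to 60 N. Pads are 19 mm wide; open, the fingers measure 130 mm over their backs; the gripper's body (78 mm by 193 mm) begins 47 mm behind the grasp point.
Start: joints at [1.43, 0.359, 0.012, 0, -1.224, -0.288], TCP at [0.281, 0.614, 0.227] pointing down, gripper open.
Joint ranges: [-3.07, 3.07], [-1.43, 2.12], [-1.02, 1.25], [-3.03, 1.67], [-3.05, -0], [-3.03, 3.03]. Speed limits (rad/s): [2.39, 2.39, 3.01, 3.14, 3.14, 3.14].

## Interface

Orientations are given as [roll, pitch, yaw] about the fixed x, y, z axes, in that order (R = Rz(yaw) Ry(pitch) Rx(roll)).
In Python, from station import telemetry, eyes, ticket, recognise, trace gives the robot as it stands. The module is installed in compiled form; this text tells all that it offers.
- The arm moves only by the tool servo_tool, never from a script. Its argument "series" is a list that holds one entry, the list of rows, each a list of 4 numbers: the shift along the tool's x, y, z in mm, then the turn about the tool's z in rad. In form: [[[x, y, z, roll], ...]]. A call has exactly 10 rows; each row shifts and turns the commanded pose from where the row before left it, along the tool's axes as they then stand; what a row does not reach is not made up. A row lasts 1/12 s, in which the tool goes at most 41.7 mm and 7.16 degrees, less where a joint would pass 70% of its speed; a pose out of reach is approached as far as the arm can. A call is refused whole if a number of a shift passes 41.7 or a number of a turn 0.125, either way. A call with a gripper value outside its range is refused whole. "claw" is the gripper's target within -1 to 1 (shut at 1, half-way at 0, fully open at -1), set as the call begins (left out, the last holds). The fingers move at their own pace and stop on an object; "grip_force" is the grip in N (left out, the last holds). Time passes only in rows, so rows that do not move let the fingers close, or fill a call up. It gives the time, the measured TCP pose, the force, the opening and the grip force at its end, in the units of the state.
- telemetry.get_state(): the state, without advancing time (a new reading comes with each control period).
- eyes.grab_frame(name): name is "scene" or "top" or "wrist"; returns the picture (384x512x3 uint8, red, green, blue); there is no depth.
- eyes.calibration(name): a dict with "mtx" (3x3 intrinsics, pixels), "k1" (the pictures are not rectified: a ray, as slopes to the right and down, at radius r is drawn at 1 + k1 r^2 times it, then the intrinsics apply), "rvec" (rotation vector, rad) and "tvec" (3), from world to camera coordinates, as OpenCV has them. Camera axes: x right, y down, z forward; pixel columns grow to the right and rows downward; lengths in m; the calibration is good to about 2 mm. A picture is of the moment at which its call begins: read the wrist's pose just before it. calibration takes no time and is no camera call; for the wrist camera it gives the pose at the moment of the call.
- ticket.job_done(): hands the job in; it is judged then, once.
Trained networks look in the newest picture that a camera, given by its name, has taken for a name from the list of things; names that differ only in an ending like _2 or _b are one class to them, and where a whole thing is asked for, a point or a joint stands for the part that bears it (a point fixed in the world has none). Each returns a list of dicts, best first, with "conf" (0 to 1); they miss things now and then, are a little off and sometimes report something else, mostly with a low value. They report only what shows in the picture. A call takes as long as a camera call.
- recognise(camera, name): "position" ([x, y, z] in m, in world coordinates, good to about 4 mm: the middle of the surface that is visible of it).
- trace(camera, name): "mask" (384x512 bool, what is visible of it).
The state is a dict: "t": time; "q": joint angles; "qd": joint speeds; "joint_efforts": joint torques, N m; "eef_pos": TCP position; "ee_rot": TCP orientation; "force": force on the tool from outside, world axes, zero at the start; "moment": the same for the moment, N m; "width": finger opening in m; "gripper_force": force on a finger pad.
Only numpy, scipy, OpenCV 4.12 (cv2) and the standard library are available. Lean on these libraries where they do the work, as an engineer would, in place of code of your own. Each camera call takes 0.05 s, during which the arm holds its last target. There are 200 camera calls.

## Working session

There is one attempt and no reset: what is moved stays moved. The work goes in short steps, Python scripts to look and compute and a tool call to move; the robot and the scene stay as the last step left them, time stands still between calls to the robot, and variables do not carry over. Pictures are saved under pics/ and viewed, at most 11 in all, crops included, and the job is handed in when it is done.

Besides the shell and the picture viewer there is one more tool, called after "Request:" in YAML: its name, and indented under it one key for each argument. servo_tool: Moves the arm, as the interface text tells. Its arguments: {"type":"object","properties":{"series":{"type":"array"},"claw":{"type":"number"},"grip_force":{"type":"number"}},"required":["series"]}

```bash
mkdir -p pics; cat > h.py <<'E'
import numpy as np, cv2
from station import telemetry, eyes, ticket, recognise, trace
def snap(cam,fn=None):
    im=eyes.grab_frame(cam); c=eyes.calibration(cam)
    if fn: cv2.imwrite('pics/'+fn,im[:,:,::-1])
    return im,c
def ray(c,uv):
    K=np.array(c['mtx']);k=c['k1']
    n=cv2.undistortPoints(np.array([[uv]],float),K,np.array([k,0,0,0.]))[0,0]
    R=cv2.Rodrigues(np.array(c['rvec'],float))[0];t=np.array(c['tvec'],float).ravel()
    return -R.T@t, R.T@np.array([n[0],n[1],1])
def onz(c,uv,z):
    o,d=ray(c,uv); return o+d*(z-o[2])/d[2]
def proj(c,P):
    return cv2.projectPoints(np.array(P,float).reshape(-1,3),np.array(c['rvec'],float),np.array(c['tvec'],float),np.array(c['mtx']),np.array([c['k1'],0,0,0.]))[0][:,0]
E
python3 - <<'E'
from h import *
a,_=snap('top','top.png'); b,_=snap('scene','scene.png')
s=telemetry.get_state(); print({k:np.round(s[k],3) for k in ('t','eef_pos','ee_rot','force','width')})
for cam in ('top','scene'):
  for n in ('blue_cassette','rack','white_cassette','yellow_cassette','stand','fixed_grip','trigger_grip','pad_face','flask','jar'):
    print(cam,n,[(np.round(r['position'],3).tolist(),round(r['conf'],2)) for r in recognise(cam,n)[:2]])
E
```

```text
{'t': np.float64(0.1), 'eef_pos': array([0.281, 0.613, 0.226]), 'ee_rot': array([ 3.14 , -0.   , -0.429]), 'force': array([ 0.795, -0.131,  0.901]), 'width': np.float64(0.088)}
top blue_cassette [([0.507, 0.299, 0.1], 0.72)]
top rack [([0.499, 0.304, 0.012], 0.88)]
top white_cassette [([0.443, 0.318, 0.104], 0.55)]
top yellow_cassette [([0.562, 0.288, 0.098], 0.71)]
top stand [([0.535, -0.142, 0.013], 0.71)]
top fixed_grip [([0.561, 0.288, 0.096], 0.72), ([0.532, -0.137, 0.011], 0.64)]
top trigger_grip [([0.539, -0.193, 0.074], 0.66), ([0.446, 0.094, 0.072], 0.45)]
top pad_face [([0.535, -0.084, 0.059], 0.6)]
top flask [([0.697, 0.096, 0.045], 0.98)]
top jar [([0.446, 0.091, 0.072], 0.79)]
scene blue_cassette [([0.542, -0.08, 0.05], 0.66)]
scene rack [([0.576, 0.309, 0.01], 0.75)]
scene white_cassette [([0.454, 0.334, 0.083], 0.55), ([0.515, 0.318, 0.087], 0.31)]
scene yellow_cassette [([0.568, 0.292, 0.07], 0.92)]
scene stand [([0.558, -0.139, 0.025], 0.83)]
scene fixed_grip [([0.556, -0.136, 0.026], 0.83)]
scene trigger_grip [([0.549, -0.193, 0.077], 0.79), ([0.546, -0.076, 0.049], 0.33)]
scene pad_face [([0.545, -0.078, 0.051], 0.48)]
scene flask [([0.724, 0.106, 0.041], 0.83)]
scene jar [([0.467, 0.098, 0.044], 0.63)]
```

View pics/top.png

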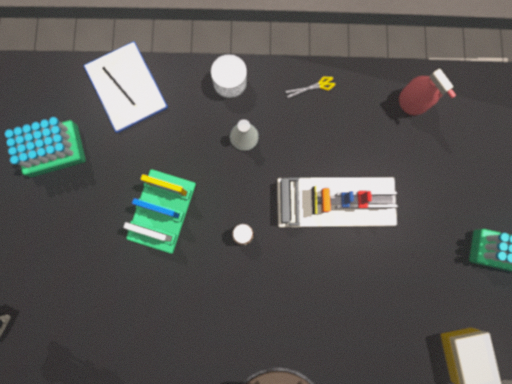

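View pics/scene.png

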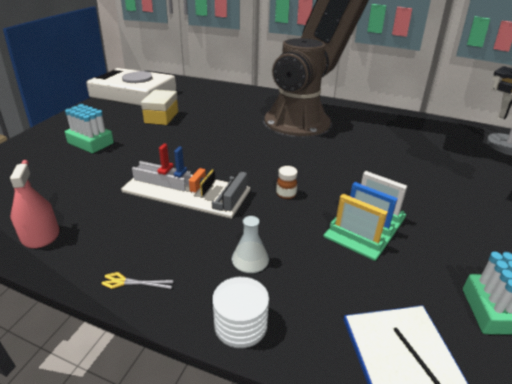

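The top view shows the blue cassette in the middle rack slot at about (155,209), between yellow and white. The stand is at (337,202), with its wall at the left end and the red trigger at (364,200). I'll get the orientations from the masks.

```bash
python3 - <<'E'
from h import *
im,c=snap('top')
for n,z in (('blue_cassette',.1),('rack',.01),('stand',.012),('trigger_grip',.122),('yellow_cassette',.1),('white_cassette',.1)):
    r=trace('top',n)
    if not r: print(n,None); continue
    m=r[0]['mask']; v,u=np.nonzero(m)
    P=np.array([onz(c,(a,b),z)[:2] for a,b in zip(u,v)])*1000
    box=cv2.minAreaRect(P.astype(np.float32)); print(n,r[0]['conf'],len(u),np.round(cv2.boxPoints(box)).tolist(),box)
# colour blobs on stand
hsv=cv2.cvtColor(im,cv2.COLOR_RGB2HSV)
sub=np.zeros(hsv.shape[:2],bool); sub[170:235,270:405]=1
for n,lo,hi,z in (('red',0,6,.122),('blue',100,125,.122),('orange',9,18,.06),('yellow',20,35,.06)):
    m=sub&(hsv[...,0]>=lo)&(hsv[...,0]<=hi)&(hsv[...,1]>130)&(hsv[...,2]>60)
    v,u=np.nonzero(m); 
    if len(u): print(n,len(u),u.min(),u.max(),v.min(),v.max(),np.round(onz(c,(u.mean(),v.mean()),z),3))
E
```

```text
blue_cassette 0.73 299 [[478.0, 248.0], [493.0, 244.0], [525.0, 355.0], [510.0, 360.0]] ((501.72509765625, 301.7710876464844), (115.78846740722656, 15.243112564086914), 73.9031982421875)
rack 0.91 2846 [[395.0, 274.0], [578.0, 220.0], [615.0, 343.0], [431.0, 398.0]] ((504.9547119140625, 308.8816223144531), (128.5377197265625, 191.2316436767578), 73.52217864990234)
stand None
trigger_grip 0.52 219 [[512.0, -169.0], [512.0, -201.0], [552.0, -201.0], [551.0, -168.0]] ((531.6770629882812, -184.6855926513672), (39.69671630859375, 32.83211135864258), 1.0821832418441772)
yellow_cassette None
white_cassette 0.7 287 [[423.0, 264.0], [437.0, 260.0], [470.0, 371.0], [456.0, 375.0]] ((446.3391418457031, 317.7312927246094), (115.69084167480469, 14.669049263000488), 73.72142791748047)
red 164 358 371 191 207 [ 0.532 -0.183  0.122]
blue 33 343 352 193 206 [ 0.53  -0.149  0.122]
orange 120 322 330 189 211 [ 0.532 -0.105  0.06 ]
yellow 48 314 328 188 212 [ 0.527 -0.086  0.06 ]
```

```bash
cat >> h.py <<'E'
from scipy.spatial.transform import Rotation as Ro
def plan(x,y,z,yaw,vmax=40,wmax=.12,n=None):
    """rows (tool axes) from the measured pose to a down-pointing pose"""
    s=telemetry.get_state(); p=np.array(s['eef_pos'])*1000; y0=Ro.from_euler('xyz',s['ee_rot']).as_matrix(); ya=np.arctan2(y0[1,0],y0[0,0])
    d=np.array([x,y,z])*1000-p; dy=(yaw-ya+np.pi)%(2*np.pi)-np.pi
    N=n or int(np.ceil(max(np.linalg.norm(d)/vmax,abs(dy)/wmax))); N=max(N,1)
    rows=[]
    for i in range(N):
        R=Ro.from_euler('xyz',[np.pi,0,ya+dy*i/N]).as_matrix()
        rows.append([round(float(v),1) for v in R.T@d/N]+[round(-dy/N,4)])
    print(N,[rows]); return rows
def st():
    s=telemetry.get_state(); print({k:np.round(s[k],4).tolist() for k in ('t','eef_pos','ee_rot','force','width','gripper_force')})
E
python3 -c "
from h import *
plan(.502,.303,.2,np.radians(-106.1),n=20)"
```

```text
20 [[[16.5, 9.5, 1.3, np.float64(0.0712)], [17.2, 8.3, 1.3, np.float64(0.0712)], [17.7, 7.1, 1.3, np.float64(0.0712)], [18.2, 5.8, 1.3, np.float64(0.0712)], [18.5, 4.5, 1.3, np.float64(0.0712)], [18.8, 3.2, 1.3, np.float64(0.0712)], [19.0, 1.8, 1.3, np.float64(0.0712)], [19.1, 0.5, 1.3, np.float64(0.0712)], [19.1, -0.9, 1.3, np.float64(0.0712)], [19.0, -2.2, 1.3, np.float64(0.0712)], [18.7, -3.6, 1.3, np.float64(0.0712)], [18.4, -4.9, 1.3, np.float64(0.0712)], [18.0, -6.2, 1.3, np.float64(0.0712)], [17.6, -7.5, 1.3, np.float64(0.0712)], [17.0, -8.7, 1.3, np.float64(0.0712)], [16.3, -9.9, 1.3, np.float64(0.0712)], [15.6, -11.0, 1.3, np.float64(0.0712)], [14.8, -12.1, 1.3, np.float64(0.0712)], [13.9, -13.1, 1.3, np.float64(0.0712)], [12.9, -14.1, 1.3, np.float64(0.0712)]]]
```

Request:
servo_tool:
  series:
    - [[16.5, 9.5, 1.3, 0.0712], [17.2, 8.3, 1.3, 0.0712], [17.7, 7.1, 1.3, 0.0712], [18.2, 5.8, 1.3, 0.0712], [18.5, 4.5, 1.3, 0.0712], [18.8, 3.2, 1.3, 0.0712], [19, 1.8, 1.3, 0.0712], [19.1, 0.5, 1.3, 0.0712], [19.1, -0.9, 1.3, 0.0712], [19, -2.2, 1.3, 0.0712]]
  claw: 0.1
  grip_force: 30

```text
t: 2.28
eef_pos: [0.3919, 0.4577, 0.2137]
ee_rot: [-3.141, 0.0, -1.144]
force: [1.0, 1.2, 0.3]
width: 0.0395
gripper_force: 0.0
```

Request:
servo_tool:
  series:
    - [[18.7, -3.6, 1.3, 0.0712], [18.4, -4.9, 1.3, 0.0712], [18, -6.2, 1.3, 0.0712], [17.6, -7.5, 1.3, 0.0712], [17, -8.7, 1.3, 0.0712], [16.3, -9.9, 1.3, 0.0712], [15.6, -11, 1.3, 0.0712], [14.8, -12.1, 1.3, 0.0712], [13.9, -13.1, 1.3, 0.0712], [12.9, -14.1, 1.3, 0.0712]]

```text
t: 3.12
eef_pos: [0.5025, 0.3021, 0.2007]
ee_rot: [-3.141, 0.0, -1.856]
force: [0.7, 0.6, -0.4]
width: 0.0396
gripper_force: 0.0
```

```bash
python3 - <<'E'
from h import *
st()
im,c=snap('wrist','w1.png')
for n in ('blue_cassette','rack'):
    print(n,[(np.round(r['position'],4).tolist(),round(r['conf'],2)) for r in recognise('wrist',n)[:2]])
r=trace('wrist','blue_cassette')
m=r[0]['mask'];v,u=np.nonzero(m);print(len(u),u.min(),u.max(),v.min(),v.max())
# expected top rectangle projection
print(proj(c,[[.502,.303,.1]]))
E
```

```text
{'t': 3.1167, 'eef_pos': [0.5025, 0.3021, 0.2007], 'ee_rot': [-3.1415, 0.0003, -1.8562], 'force': [0.7065, 0.6424, -0.3853], 'width': 0.0396, 'gripper_force': 0.0}
blue_cassette [([0.5043, 0.2984, 0.1015], 0.81)]
rack [([0.5041, 0.2972, 0.099], 0.74)]
1301 245 258 142 244
[[256.58619039 196.01328141]]
```

View pics/w1.png

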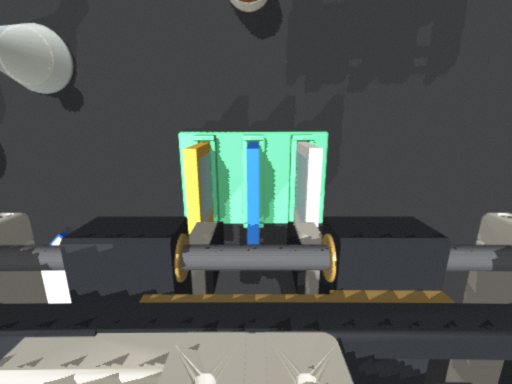

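The wrist view shows the blue cassette's top edge between the fingers, columns 247–259 and rows 142–243, with a finger on each side. The neighbours are clear of the fingers.

```bash
python3 - <<'E'
from h import *
im,c=snap('wrist'); m=trace('wrist','blue_cassette')[0]['mask']
hsv=cv2.cvtColor(im,cv2.COLOR_RGB2HSV); b=(hsv[...,0]>98)&(hsv[...,0]<122)&(hsv[...,1]>150); b[:,:235]=0;b[:,270:]=0;b[250:]=0
for v in range(138,248,12):
    u=np.nonzero(b[v])[0]; w=np.nonzero(m[v])[0]
    if len(u): P=onz(c,((u.min()+u.max())/2,v),.1); print(v,u.min(),u.max(),w[[0,-1]] if len(w) else None,P.round(4))
s=telemetry.get_state(); R=Ro.from_euler('xyz',s['ee_rot']).as_matrix()
for p in [[.502,.303,.1]]+[onz(c,(253,190),.1)]: print(R.T@(np.array(p)-s['eef_pos'])*1000)
vs=np.nonzero(b.any(1))[0];print(vs.min(),vs.max(),onz(c,(253,vs.min()),.1))
E
```

```text
150 247 258 [245 257] [0.4917 0.2618 0.1   ]
162 247 258 [246 257] [0.4949 0.2727 0.1   ]
174 247 258 [247 257] [0.4982 0.2839 0.1   ]
186 247 258 [246 257] [0.5015 0.2954 0.1   ]
198 247 258 [246 257] [0.505  0.3072 0.1   ]
210 247 258 [246 256] [0.5085 0.3193 0.1   ]
222 247 258 [246 257] [0.5121 0.3316 0.1   ]
234 246 258 [246 257] [0.5163 0.3441 0.1   ]
[  0.37395241  -0.22487437 100.69697712]
[  3.72509117  -1.39846775 100.69598306]
142 244 [0.48912763 0.25472221 0.1       ]
```

Request:
servo_tool:
  series:
    - [[-0.9, -0.8, 18, 0.004], [0, 0, 18, 0], [0, 0, 18, 0], [0, 0, 18, 0], [0, 0, 18, 0], [0, 0, 18, 0], [0, 0, 14, 0], [0, 0, 12.7, 0], [0, 0, 0, 0], [0, 0, 0, 0]]

```text
t: 4.25
eef_pos: [0.5026, 0.304, 0.0656]
ee_rot: [3.141, -0.001, -1.855]
force: [0.5, -0.1, 1.3]
width: 0.0393
gripper_force: 0.0
```

Request:
servo_tool:
  series:
    - [[0, 0, 0, 0], [0, 0, 0, 0], [0, 0, 0, 0], [0, 0, 0, 0], [0, 0, 0, 0], [0, 0, 0, 0], [0, 0, 0, 0], [0, 0, 0, 0], [0, 0, 0, 0], [0, 0, 0, 0]]
  claw: 1
  grip_force: 30

```text
t: 5.08
eef_pos: [0.5037, 0.3037, 0.0664]
ee_rot: [-3.141, 0.001, -1.857]
force: [4.2, -1.7, 2.9]
width: 0.0122
gripper_force: 30.0
```

Request:
servo_tool:
  series:
    - [[0, 0, -8, 0], [0, 0, -12, 0], [0, 0, -18, 0], [0, 0, -18, 0], [0, 0, -18, 0], [0, 0, -18, 0], [0, 0, -18, 0], [0, 0, -18, 0], [0, 0, -18, 0], [0, 0, -14, 0]]

```text
t: 5.92
eef_pos: [0.5019, 0.3035, 0.2263]
ee_rot: [3.14, -0.001, -1.857]
force: [1.4, 0.6, -2.5]
width: 0.012
gripper_force: 30.0
```

```bash
python3 - <<'E'
from h import *
st(); im,c=snap('top')
g=im.astype(int); m=(g.min(2)>150); m[:170]=0;m[235:]=0;m[:,:270]=0;m[:,405:]=0
v,u=np.nonzero(m); P=np.array([onz(c,(a,b),.012)[:2] for a,b in zip(u,v)])*1000
b=cv2.minAreaRect(cv2.convexHull(P.astype(np.float32))); print(b,np.round(cv2.boxPoints(b)).tolist())
cv2.imwrite('pics/standtop.png',cv2.resize(im[165:240,265:410,::-1],None,fx=5,fy=5,interpolation=cv2.INTER_CUBIC))
plan(.532,.0,.21,-np.pi,n=20)
E
```

```text
{'t': 5.9167, 'eef_pos': [0.5019, 0.3035, 0.2263], 'ee_rot': [3.1398, -0.0006, -1.857], 'force': [1.4061, 0.5657, -2.5313], 'width': 0.012, 'gripper_force': 29.9845}
((537.124267578125, -146.3284454345703), (126.98452758789062, 307.0674743652344), 1.1847301721572876) [[470.0, 6.0], [477.0, -301.0], [604.0, -299.0], [597.0, 8.0]]
20 [[[14.2, -5.7, 1.0, np.float64(0.0643)], [13.8, -6.6, 1.0, np.float64(0.0643)], [13.3, -7.4, 1.0, np.float64(0.0643)], [12.8, -8.3, 1.0, np.float64(0.0643)], [12.3, -9.1, 1.0, np.float64(0.0643)], [11.7, -9.9, 1.0, np.float64(0.0643)], [11.0, -10.6, 1.0, np.float64(0.0643)], [10.3, -11.3, 1.0, np.float64(0.0643)], [9.6, -11.9, 1.0, np.float64(0.0643)], [8.8, -12.5, 1.0, np.float64(0.0643)], [8.0, -13.0, 1.0, np.float64(0.0643)], [7.1, -13.5, 1.0, np.float64(0.0643)], [6.2, -14.0, 1.0, np.float64(0.0643)], [5.3, -14.3, 1.0, np.float64(0.0643)], [4.4, -14.6, 1.0, np.float64(0.0643)], [3.4, -14.9, 1.0, np.float64(0.0643)], [2.5, -15.1, 1.0, np.float64(0.0643)], [1.5, -15.2, 1.0, np.float64(0.0643)], [0.5, -15.3, 1.0, np.float64(0.0643)], [-0.5, -15.3, 1.0, np.float64(0.0643)]]]
```

View pics/standtop.png

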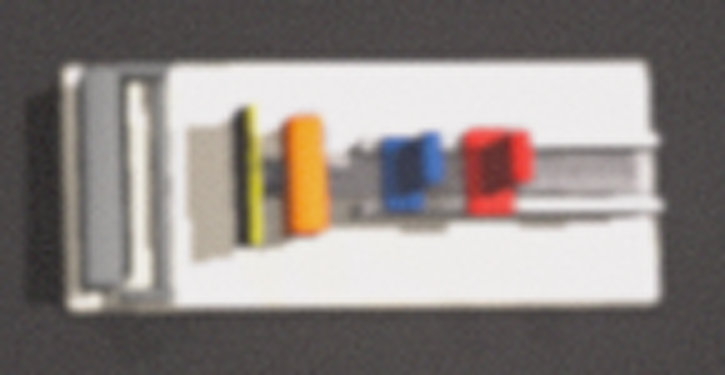

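The crop shows the stand square-on, with the slot as the white strip at crop column 137, so about pixel (292,201). The fitted base is 307×127 mm, which matches the description, and gives slot ≈ (0.535, -0.031) with stand x at 91.2°. I'll hover over the slot.

```bash
python3 - <<'E'
from h import *
im,c=snap('top'); print(onz(c,(292.4,201),.012))
plan(.5347,-.0308,.19,np.radians(-178.8),n=20)
E
```

```text
[ 0.53557694 -0.02933916  0.012     ]
20 [[[15.6, -6.2, 1.9, np.float64(0.0632)], [15.2, -7.2, 1.9, np.float64(0.0632)], [14.7, -8.2, 1.9, np.float64(0.0632)], [14.2, -9.1, 1.9, np.float64(0.0632)], [13.6, -10.0, 1.9, np.float64(0.0632)], [12.9, -10.8, 1.9, np.float64(0.0632)], [12.2, -11.6, 1.9, np.float64(0.0632)], [11.4, -12.3, 1.9, np.float64(0.0632)], [10.6, -13.0, 1.9, np.float64(0.0632)], [9.8, -13.7, 1.9, np.float64(0.0632)], [8.9, -14.3, 1.9, np.float64(0.0632)], [8.0, -14.8, 1.9, np.float64(0.0632)], [7.0, -15.3, 1.9, np.float64(0.0632)], [6.1, -15.7, 1.9, np.float64(0.0632)], [5.1, -16.0, 1.9, np.float64(0.0632)], [4.0, -16.3, 1.9, np.float64(0.0632)], [3.0, -16.6, 1.9, np.float64(0.0632)], [2.0, -16.7, 1.9, np.float64(0.0632)], [0.9, -16.8, 1.9, np.float64(0.0632)], [-0.2, -16.8, 1.9, np.float64(0.0632)]]]
```

Request:
servo_tool:
  series:
    - [[15.6, -6.2, 1.9, 0.0632], [15.2, -7.2, 1.9, 0.0632], [14.7, -8.2, 1.9, 0.0632], [14.2, -9.1, 1.9, 0.0632], [13.6, -10, 1.9, 0.0632], [12.9, -10.8, 1.9, 0.0632], [12.2, -11.6, 1.9, 0.0632], [11.4, -12.3, 1.9, 0.0632], [10.6, -13, 1.9, 0.0632], [9.8, -13.7, 1.9, 0.0632]]

```text
t: 6.85
eef_pos: [0.5175, 0.1351, 0.2048]
ee_rot: [3.14, -0.003, -2.492]
force: [-0.5, -0.7, -2.0]
width: 0.0115
gripper_force: 30.0
```

Request:
servo_tool:
  series:
    - [[8.9, -14.3, 1.9, 0.0632], [8, -14.8, 1.9, 0.0632], [7, -15.3, 1.9, 0.0632], [6.1, -15.7, 1.9, 0.0632], [5.1, -16, 1.9, 0.0632], [4, -16.3, 1.9, 0.0632], [3, -16.6, 1.9, 0.0632], [2, -16.7, 1.9, 0.0632], [0.9, -16.8, 1.9, 0.0632], [-0.2, -16.8, 1.9, 0.0632]]

```text
t: 7.68
eef_pos: [0.5333, -0.032, 0.1859]
ee_rot: [3.141, -0.003, -3.124]
force: [0.5, -0.3, -1.5]
width: 0.0118
gripper_force: 30.0
```

```bash
python3 - <<'E'
from h import *
st(); im,c=snap('wrist')
o=np.array([.5362,-.1038,0]); ex=np.array([-.0207,.9998,0]); ey=np.array([-.9998,-.0207,0])
def W(x,y,z): return o+x*ex+y*ey+np.array([0,0,z])
# predicted: base corners, wall top outline, slot floor
im2=np.ascontiguousarray(im[:,:,::-1])
for pts,col in (([W(-.195,.063,.012),W(.11,.063,.012),W(.11,-.063,.012),W(-.195,-.063,.012)],(0,255,0)),([W(.065,.054,.012),W(.081,.054,.012),W(.081,-.054,.012),W(.065,-.054,.012)],(0,0,255)),([W(.081,.05,.058),W(.1,.05,.058),W(.1,-.05,.058),W(.081,-.05,.058)],(255,0,255))):
    cv2.polylines(im2,[np.int32(np.round(proj(c,pts)))],True,col,1)
cv2.imwrite('pics/w2.png',cv2.resize(im2,(800,600)))
E
```

```text
{'t': 7.6833, 'eef_pos': [0.5333, -0.032, 0.1859], 'ee_rot': [3.1411, -0.0032, -3.1244], 'force': [0.5254, -0.3309, -1.463], 'width': 0.0118, 'gripper_force': 29.9837}
```

View pics/w2.png

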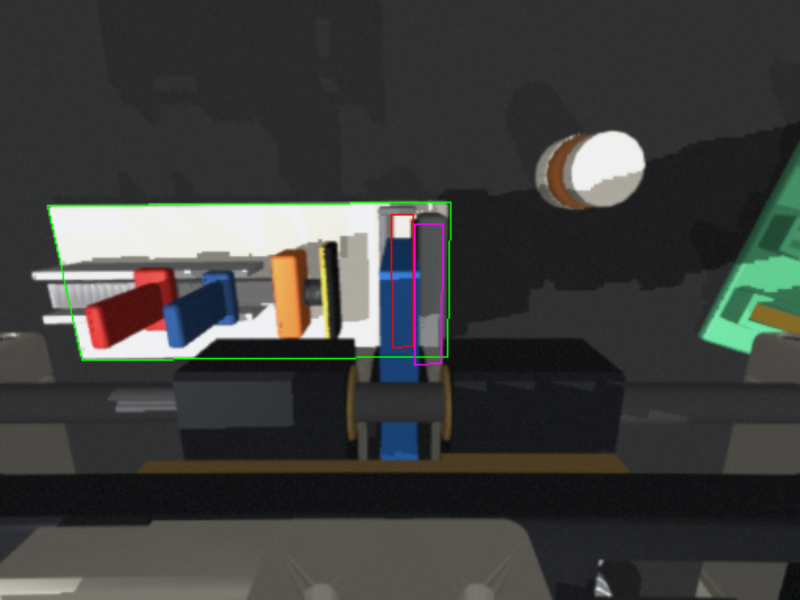

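The prediction overlay matches the picture. The slot strip is at columns 391–412, the wall at 416–445, and the held cassette sits between them. I'll descend to just above the wall top.

Request:
servo_tool:
  series:
    - [[0, 0, 15, 0], [0, 0, 15, 0], [0, 0, 15, 0], [0, 0, 15, 0], [0, 0, 8, 0], [0, 0, 0, 0], [0, 0, 0, 0], [0, 0, 0, 0], [0, 0, 0, 0], [0, 0, 0, 0]]

```text
t: 8.57
eef_pos: [0.5352, -0.0312, 0.1206]
ee_rot: [3.141, 0.001, -3.121]
force: [1.0, -0.1, -2.2]
width: 0.0115
gripper_force: 30.0
```

```bash
python3 - <<'E'
from h import *
st(); im,c=snap('wrist')
s=telemetry.get_state();R=Ro.from_euler('xyz',s['ee_rot']).as_matrix()
print('slot in tool mm',R.T@(np.array([.5347,-.0308,.0684])-s['eef_pos'])*1000)
im2=np.ascontiguousarray(im[:,:,::-1])
o=np.array([.5362,-.1038,0]); ex=np.array([-.0207,.9998,0]); ey=np.array([-.9998,-.0207,0])
def W(x,y,z): return o+x*ex+y*ey+np.array([0,0,z])
cv2.polylines(im2,[np.int32(np.round(proj(c,[W(.065,.054,.012),W(.081,.054,.012),W(.081,.03,.012),W(.065,.03,.012)])))],True,(0,0,255),1)
cv2.imwrite('pics/w3.png',cv2.resize(im2[60:320,150:400],None,fx=2.3,fy=2.3,interpolation=cv2.INTER_CUBIC))
E
```

```text
{'t': 8.5667, 'eef_pos': [0.5352, -0.0312, 0.1206], 'ee_rot': [3.1413, 0.0013, -3.1207], 'force': [0.9955, -0.1342, -2.2209], 'width': 0.0115, 'gripper_force': 29.9851}
slot in tool mm [ 0.48331741  0.45716831 52.14011597]
```

View pics/w3.png

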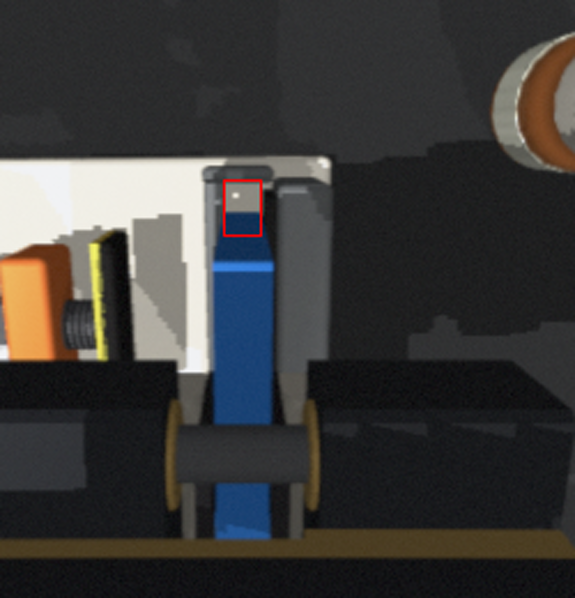

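The slot (red box, columns 224–262 of the crop) is centred under the cassette's lower edge, so it's aligned. I'll lower it in.

Request:
servo_tool:
  series:
    - [[0.4, 0.3, 8, 0], [0, 0, 8, 0], [0, 0, 8, 0], [0, 0, 6, 0], [0, 0, 6, 0], [0, 0, 5, 0], [0, 0, 4, 0], [0, 0, 3, 0], [0, 0, 0, 0], [0, 0, 0, 0]]

```text
t: 9.45
eef_pos: [0.5344, -0.0311, 0.0718]
ee_rot: [-3.141, -0.0, -3.121]
force: [-0.1, 0.3, -2.2]
width: 0.0118
gripper_force: 30.0
```

Request:
servo_tool:
  series:
    - [[0, 0, 1, 0], [0, 0, 1, 0], [0, 0, 1, 0], [0, 0, 0.5, 0], [0, 0, 0, 0], [0, 0, 0, 0], [0, 0, 0, 0], [0, 0, 0, 0], [0, 0, 0, 0], [0, 0, 0, 0]]

```text
t: 10.28
eef_pos: [0.5344, -0.0311, 0.0684]
ee_rot: [3.142, 0.0, -3.121]
force: [-0.8, -0.6, -2.3]
width: 0.0119
gripper_force: 30.0
```

Request:
servo_tool:
  series:
    - [[0, 0, 0.5, 0], [0, 0, 0.5, 0], [0, 0, 0.5, 0], [0, 0, 0, 0], [0, 0, 0, 0], [0, 0, 0, 0], [0, 0, 0, 0], [0, 0, 0, 0], [0, 0, 0, 0], [0, 0, 0, 0]]

```text
t: 11.12
eef_pos: [0.5344, -0.0312, 0.0683]
ee_rot: [-3.141, 0.001, -3.12]
force: [-6.7, 1.7, 13.0]
width: 0.0118
gripper_force: 30.0
```

Request:
servo_tool:
  series:
    - [[0, 0, -0.8, 0], [0, 0, 0, 0], [0, 0, 0, 0], [0, 0, 0, 0], [0, 0, 0, 0], [0, 0, 0, 0], [0, 0, 0, 0], [0, 0, -5, 0], [0, 0, -12, 0], [0, 0, -20, 0]]
  claw: 0.1

```text
t: 11.95
eef_pos: [0.5331, -0.0314, 0.1037]
ee_rot: [-3.141, -0.004, -3.121]
force: [0.4, 0.6, -0.2]
width: 0.039
gripper_force: 0.0
```

Request:
servo_tool:
  series:
    - [[0, 0, -20, 0], [0, 0, -20, 0], [0, 0, -20, 0], [0, 0, -20, 0], [0, 0, -10, 0], [0, 0, 0, 0], [0, 0, 0, 0], [0, 0, 0, 0], [0, 0, 0, 0], [0, 0, 0, 0]]
  claw: -1

```text
t: 12.78
eef_pos: [0.5338, -0.0312, 0.1935]
ee_rot: [-3.141, -0.002, -3.121]
force: [0.4, 0.7, 0.3]
width: 0.0874
gripper_force: 0.0
```

```bash
python3 - <<'E'
from h import *
st(); im,c=snap('wrist'); cv2.imwrite('pics/w4.png',cv2.resize(im[:,:,::-1],(800,600)))
hsv=cv2.cvtColor(im,cv2.COLOR_RGB2HSV)
o=np.array([.5362,-.1038,0]); ex=np.array([-.0207,.9998,0]); ey=np.array([-.9998,-.0207,0])
for n in ('blue_cassette','trigger_grip','fixed_grip','pad_face'):
    for r in recognise('wrist',n)[:2]:
        P=np.array(r['position']); print(n,P.round(3),round(r['conf'],2),'stand',np.round([(P-o)@ex,(P-o)@ey],4))
E
```

```text
{'t': 12.7833, 'eef_pos': [0.5338, -0.0312, 0.1935], 'ee_rot': [-3.1412, -0.002, -3.1209], 'force': [0.4391, 0.7001, 0.2771], 'width': 0.0874, 'gripper_force': 0.0}
blue_cassette [ 0.528 -0.032  0.103] 0.72 stand [0.072  0.0071]
trigger_grip [ 0.536 -0.192  0.089] 0.9 stand [-0.0877  0.0025]
trigger_grip [ 0.535 -0.084  0.06 ] 0.22 stand [0.0201 0.0011]
fixed_grip [ 0.526 -0.146  0.011] 0.68 stand [-0.0419  0.0114]
pad_face [ 0.532 -0.085  0.058] 0.77 stand [0.0192 0.0042]
```

View pics/w4.png

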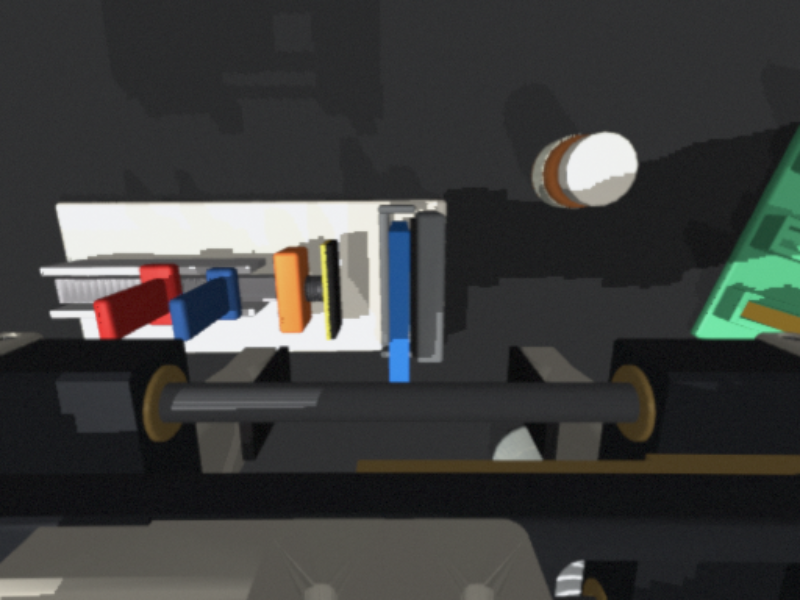

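The cassette stands upright in the slot against the wall at columns 390–410. The tops of the posts are at about (180,320) for blue and (106,319) for red in the 800-wide picture.

```bash
python3 - <<'E'
from h import *
c=eyes.calibration('wrist')
o=np.array([.5362,-.1038,0]); ex=np.array([-.0207,.9998,0]); ey=np.array([-.9998,-.0207,0])
for n,uv,z in (('blue',(180,320),.122),('red',(106,319),.122),('padface',(340,290),.059),('cass lower',(390,300),.102),('cass right',(410,300),.102)):
    P=onz(c,np.array(uv)*.64,z); print(n,P.round(4),np.round([(P-o)@ex*1000,(P-o)@ey*1000],1))
E
```

```text
blue [ 0.5385 -0.1547  0.122 ] [-51.   -1.3]
red [ 0.5387 -0.1961  0.122 ] [-92.4  -0.6]
padface [ 0.5344 -0.0723  0.059 ] [31.5  1.1]
cass lower [ 0.5297 -0.036   0.102 ] [68.   5.1]
cass right [ 0.5295 -0.0237  0.102 ] [80.2  5.1]
```

```bash
python3 -c "
from h import *
plan(.538,-.1658,.17,np.radians(-178.8),n=7)"
```

```text
7 [[[-0.1, -19.2, 3.5, np.float64(-0.0)], [-0.1, -19.2, 3.5, np.float64(-0.0)], [-0.1, -19.2, 3.5, np.float64(-0.0)], [-0.1, -19.2, 3.5, np.float64(-0.0)], [-0.1, -19.2, 3.5, np.float64(-0.0)], [-0.1, -19.2, 3.5, np.float64(-0.0)], [-0.1, -19.2, 3.5, np.float64(-0.0)]]]
```

Request:
servo_tool:
  series:
    - [[-0.1, -19.2, 3.5, 0], [-0.1, -19.2, 3.5, 0], [-0.1, -19.2, 3.5, 0], [-0.1, -19.2, 3.5, 0], [-0.1, -19.2, 3.5, 0], [-0.1, -19.2, 3.5, 0], [-0.1, -19.2, 3.5, 0], [0, 0, 0, 0], [0, 0, 0, 0], [0, 0, 0, 0]]

```text
t: 13.87
eef_pos: [0.5379, -0.1654, 0.1701]
ee_rot: [3.142, -0.0, -3.121]
force: [-1.0, 0.5, 0.2]
width: 0.0878
gripper_force: 0.0
```

```bash
python3 - <<'E'
from h import *
st(); im,c=snap('wrist'); cv2.imwrite('pics/w5.png',cv2.resize(im[:,:,::-1],(800,600)))
E
```

```text
{'t': 13.8667, 'eef_pos': [0.5379, -0.1654, 0.1701], 'ee_rot': [3.1415, -0.0001, -3.1213], 'force': [-1.0216, 0.5377, 0.2428], 'width': 0.0878, 'gripper_force': 0.0}
```

View pics/w5.png

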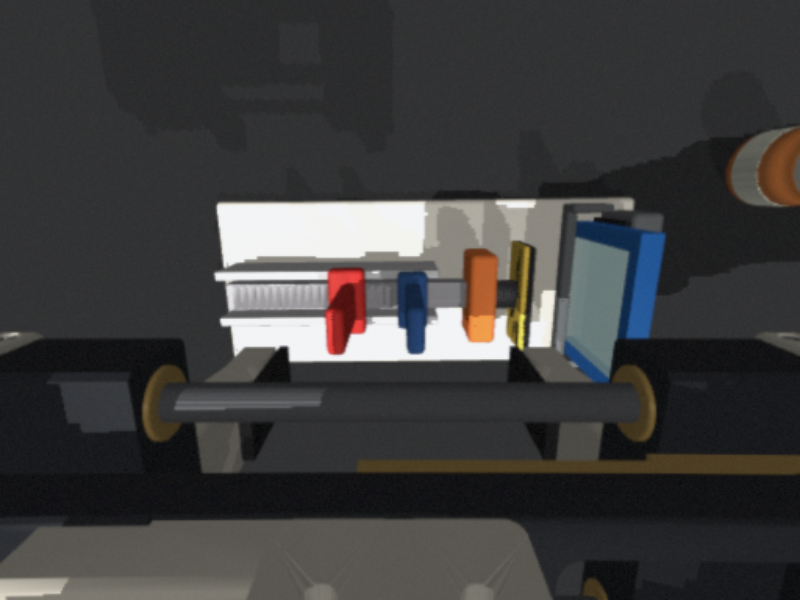

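Both post tops, red at (337,335) and blue at (415,330), lie between the open fingers. I'll descend around them.

```bash
python3 - <<'E'
from h import *
c=eyes.calibration('wrist')
o=np.array([.5362,-.1038,0]); ex=np.array([-.0207,.9998,0]); ey=np.array([-.9998,-.0207,0])
for n,uv,z in (('blueR',(424.5,335),.122),('blueL',(406.5,335),.122),('redL',(327.5,335),.122),('redR',(347,335),.122),('padface',(534,295),.059)):
    P=onz(c,np.array(uv)*.64,z); print(n,P.round(4),np.round([(P-o)@ex*1000,(P-o)@ey*1000],1))
E
```

```text
blueR [ 0.5401 -0.1511  0.122 ] [-47.4  -2.9]
blueL [ 0.5403 -0.1604  0.122 ] [-56.7  -2.9]
redL [ 0.5411 -0.2011  0.122 ] [-97.4  -2.9]
redR [ 0.5409 -0.1911  0.122 ] [-87.3  -2.9]
padface [ 0.5332 -0.0759  0.059 ] [28.   2.4]
```

Request:
servo_tool:
  series:
    - [[0, 0, 10, 0], [0, 0, 15, 0], [0, 0, 15, 0], [0, 0, 15, 0], [0, 0, 15, 0], [0, 0, 12, 0], [0, 0, 7, 0], [0, 0, 0, 0], [0, 0, 0, 0], [0, 0, 0, 0]]

```text
t: 14.75
eef_pos: [0.5384, -0.1653, 0.0818]
ee_rot: [-3.141, 0.001, -3.12]
force: [0.2, -0.4, 0.3]
width: 0.0876
gripper_force: 0.0
```

Request:
servo_tool:
  series:
    - [[0, 0, 0, 0], [0, 0, 0, 0], [0, 0, 0, 0], [0, 0, 0, 0], [0, 0, 0, 0], [0, 0, 0, 0], [0, 0, 0, 0], [0, 0, 0, 0], [0, 0, 0, 0], [0, 0, 0, 0]]
  claw: 0.3
  grip_force: 30

```text
t: 15.58
eef_pos: [0.5381, -0.1675, 0.0819]
ee_rot: [-3.139, 0.001, -3.12]
force: [0.9, -11.9, -0.5]
width: 0.0319
gripper_force: 16.2
```

Request:
servo_tool:
  series:
    - [[0, 0, 0, 0], [0, 0, 0, 0], [0, 0, 0, 0], [0, 0, 0, 0], [0, 0, 0, 0], [0, 0, 0, 0], [0, 0, 0, 0], [0, 0, 0, 0], [0, 0, 0, 0], [0, 0, 0, 0]]
  claw: -1

```text
t: 16.42
eef_pos: [0.5375, -0.165, 0.0807]
ee_rot: [3.141, -0.001, -3.121]
force: [0.0, 0.6, -0.2]
width: 0.0868
gripper_force: 0.0
```

```bash
python3 - <<'E'
from h import *
st(); im,c=snap('wrist'); cv2.imwrite('pics/w6.png',cv2.resize(im[:,:,::-1],(800,600)))
E
```

```text
{'t': 16.4167, 'eef_pos': [0.5375, -0.165, 0.0807], 'ee_rot': [3.141, -0.0008, -3.1209], 'force': [0.0099, 0.5796, -0.1899], 'width': 0.0868, 'gripper_force': 0.0}
```

View pics/w6.png

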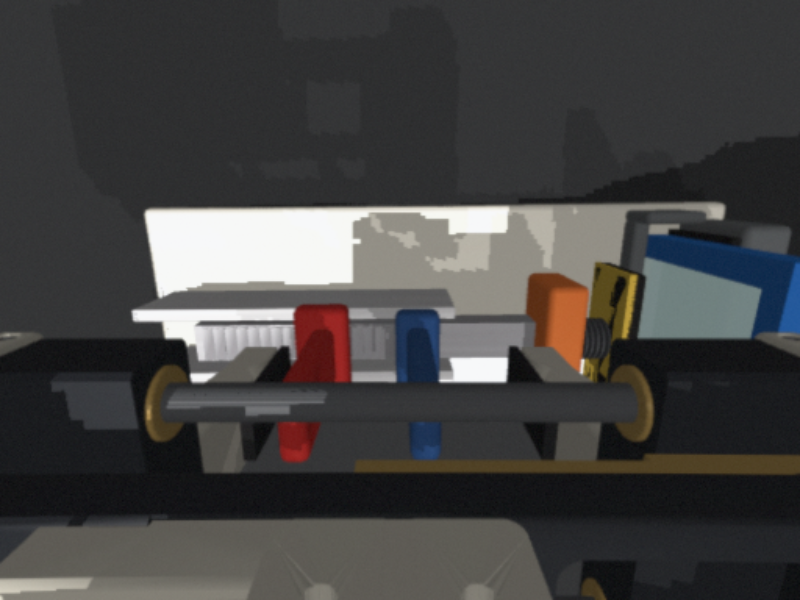

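Jaw and pad have advanced; the pad's far top corners are at about (597,263) to (643,275), still short of the cassette.

```bash
python3 - <<'E'
from h import *
c=eyes.calibration('wrist')
o=np.array([.5362,-.1038,0]); ex=np.array([-.0207,.9998,0]); ey=np.array([-.9998,-.0207,0])
for n,uv,z in (('padTopFrontFar',(643,273),.059),('padTopBackFar',(597,263),.059),('lipfar?',(648,236),.102)):
    P=onz(c,np.array(uv)*.64,z); print(n,np.round([(P-o)@ex*1000,(P-o)@ey*1000],1))
im,c2=snap('top')
hsv=cv2.cvtColor(im,cv2.COLOR_RGB2HSV)
cv2.imwrite('pics/t6.png',cv2.resize(im[165:240,265:410,::-1],None,fx=5,fy=5,interpolation=cv2.INTER_CUBIC))
P=[(P-o)@ex*1000 for P in [onz(c2,(u,200),.059) for u in range(290,325,5)]];print(np.round(P,1))
E
```

```text
padTopFrontFar [44.4 35.1]
padTopBackFar [24.2 39.5]
lipfar? [19.  55.6]
[85.3 73.  60.7 48.4 36.  23.7 11.3]
```

Request:
servo_tool:
  series:
    - [[0, 0, 0, 0], [0, 0, 0, 0], [0, 0, 0, 0], [0, 0, 0, 0], [0, 0, 0, 0], [0, 0, 0, 0], [0, 0, 0, 0], [0, 0, 0, 0], [0, 0, 0, 0], [0, 0, 0, 0]]
  claw: 0.35

```text
t: 17.35
eef_pos: [0.5376, -0.1674, 0.0812]
ee_rot: [-3.139, -0.001, -3.12]
force: [1.6, -13.6, -3.6]
width: 0.0315
gripper_force: 30.0
```

Request:
servo_tool:
  series:
    - [[0, 0, 0, 0], [0, 0, 0, 0], [0, 0, 0, 0], [0, 0, 0, 0], [0, 0, 0, 0], [0, 0, 0, 0], [0, 0, 0, 0], [0, 0, 0, 0], [0, 0, 0, 0], [0, 0, 0, 0]]
  claw: -1

```text
t: 18.18
eef_pos: [0.5381, -0.1651, 0.0813]
ee_rot: [3.141, 0.0, -3.121]
force: [-0.2, 0.6, 0.7]
width: 0.0867
gripper_force: 0.0
```

```bash
python3 - <<'E'
from h import *
st(); im,c=snap('wrist'); cv2.imwrite('pics/w7.png',cv2.resize(im[100:260,310:512,::-1],None,fx=3.7,fy=3.7,interpolation=cv2.INTER_CUBIC))
E
```

```text
{'t': 18.1833, 'eef_pos': [0.5381, -0.1651, 0.0813], 'ee_rot': [3.1413, 0.0004, -3.1206], 'force': [-0.2164, 0.6175, 0.7172], 'width': 0.0867, 'gripper_force': 0.0}
```

View pics/w7.png

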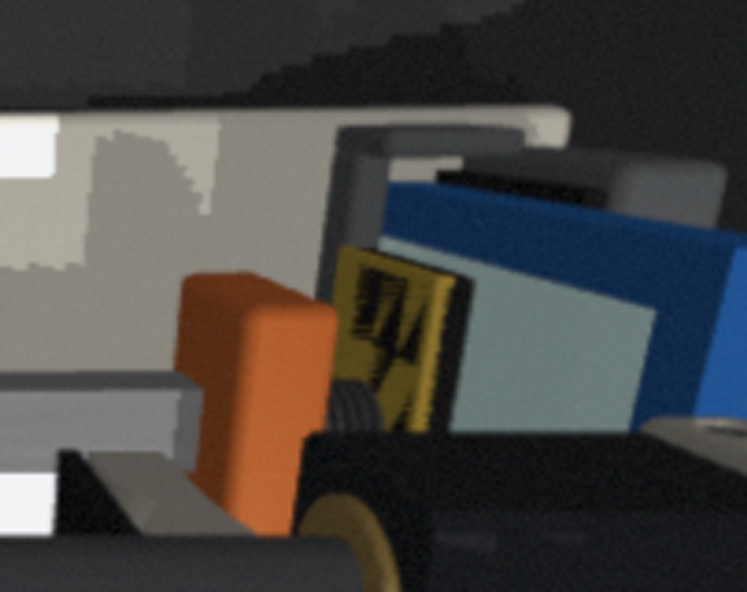

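The pad's far front top corner is at crop (472,282), with the pad just short of the cassette's glass; jaw and bar have moved on.

```bash
python3 - <<'E'
from h import *
c=eyes.calibration('wrist')
o=np.array([.5362,-.1038,0]); ex=np.array([-.0207,.9998,0]); ey=np.array([-.9998,-.0207,0])
for n,uv,z in (('padTopFrontFar',(472,282),.059),('cassTopFarNearface',(735,240),.102)):
    P=onz(c,np.array(uv)/3.7+[310,100],z); print(n,np.round([(P-o)@ex*1000,(P-o)@ey*1000],1))
E
```

```text
padTopFrontFar [62.1 33.4]
cassTopFarNearface [67. 48.]
```

Request:
servo_tool:
  series:
    - [[0, 0, 0, 0], [0, 0, 0, 0], [0, 0, 0, 0], [0, 0, 0, 0], [0, 0, 0, 0], [0, 0, 0, 0], [0, 0, 0, 0], [0, 0, 0, 0], [0, 0, 0, 0], [0, 0, 0, 0]]
  claw: -0.05

```text
t: 19.07
eef_pos: [0.5378, -0.1672, 0.0812]
ee_rot: [-3.14, -0.0, -3.121]
force: [0.2, -11.3, -2.2]
width: 0.0462
gripper_force: 6.0
```

Request:
servo_tool:
  series:
    - [[0, 0, 0, 0], [0, 0, 0, 0], [0, 0, 0, 0], [0, 0, 0, 0], [0, 0, 0, 0], [0, 0, 0, 0], [0, 0, 0, 0], [0, 0, 0, 0], [0, 0, 0, 0], [0, 0, 0, 0]]
  claw: 0.1

```text
t: 19.9
eef_pos: [0.5378, -0.1676, 0.0812]
ee_rot: [-3.139, -0.0, -3.121]
force: [1.4, -14.0, -3.4]
width: 0.0396
gripper_force: 7.3
```

Request:
servo_tool:
  series:
    - [[0, 0, 0, 0], [0, 0, 0, 0], [0, 0, 0, 0], [0, 0, 0, 0], [0, 0, 0, 0], [0, 0, 0, 0], [0, 0, 0, 0], [0, 0, 0, 0], [0, 0, 0, 0], [0, 0, 0, 0]]
  claw: 0.22

```text
t: 20.73
eef_pos: [0.5378, -0.168, 0.0812]
ee_rot: [-3.139, -0.0, -3.121]
force: [1.9, -16.4, -3.5]
width: 0.0343
gripper_force: 8.3
```

```bash
python3 - <<'E'
from h import *
st(); im,c=snap('wrist'); cv2.imwrite('pics/w8.png',cv2.resize(im[100:260,310:512,::-1],None,fx=3.7,fy=3.7,interpolation=cv2.INTER_CUBIC))
E
```

```text
{'t': 20.7333, 'eef_pos': [0.5378, -0.168, 0.0812], 'ee_rot': [-3.1388, -0.0005, -3.1208], 'force': [1.8624, -16.4093, -3.4891], 'width': 0.0343, 'gripper_force': 8.3245}
```

View pics/w8.png

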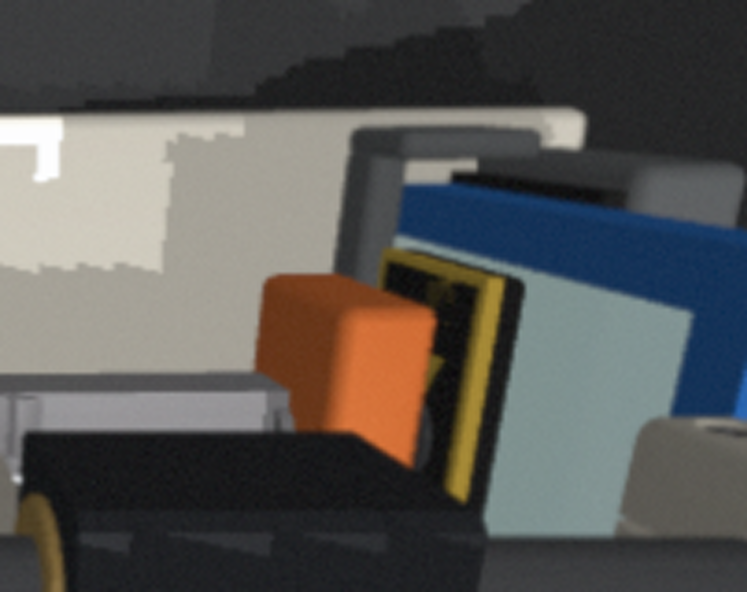

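The picture shows the pad flat on the glass, with the jaw-to-pad gap down from 135 to 89 px, about 8 mm. The force says the same: 6.7 N on the pad is about 8.4 mm, half compressed. I'll hand in while holding.

```bash
python3 -c "
from h import *
print(ticket.job_done())"
```

```text
the job is handed in; nothing more can be done
None
```

The blue cassette stands in the casting stand's slot, and I handed the job in at about 21 s with the trigger still held squeezed and the pad spring compressed about 8 mm of its 16 mm, as estimated from force and camera.

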